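# Park the ratchet handbrake lever and lock it down

### The arm

A 6-joint arm with a two-finger parallel gripper is mounted at the origin on the work surface. World frame = base frame: x ahead of the robot, y to its left, z up, the work surface at z = 0. Lengths are in m, angles in rad, forces in N, time in s.
With the tool pointing down it reaches from about 0.375 to 0.9 m from the base axis. Payload 3.1 kg.
Tool frame: the origin (TCP) lies at the very end of the fingers, on their centre line; the grasp point (between the pads) lies 19 mm behind it (manip.tcp_to_grasp is the distance from the TCP to the grasp point, in m); z points along the fingers, y is the line along which they close (so a half turn about z gives the same grasp; the last joint's range is limited). The gripper opens to 85 mm and grips with 20 to 120 N. Pads are 22 mm wide; open, the fingers measure 114 mm over their backs; the gripper's body (76 mm by 85 mm) begins 54 mm behind the grasp point. The pads swing forward as they close: fully open they stand 13 mm farther back than shut.
Start: joints at [0.936, 0.527, 1.433, -0, 1.181, -0.178], TCP at [0.275, 0.561, 0.231] pointing down, gripper open.
Joint ranges: [-3.08, 3.08], [-0.75, 2.2], [0.22, 2.44], [-1.43, 4.57], [0, 2.65], [-2.85, 2.85]. Speed limits (rad/s): [2.79, 2.79, 3.14, 3.14, 3.14, 3.14].

### API

Orientations are given as a unit quaternion [x, y, z, w].
In Python, from station import manip gives the robot as it stands. The module is installed in compiled form; this text tells all that it offers.
- The arm moves only by the tool step_arm, never from a script. Its argument "commands" is one flat list of numbers, 6 for each row, row after row: the shift along the tool's x, y, z in m, then the turn, a rotation vector about the tool's x, y, z in degrees. A call has exactly 10 rows; each row is the pose to reach, as a shift and turn from the pose commanded when the call began, along the tool's axes at that moment; what a row does not reach only later rows make up. A row lasts 1/10 s, in which the tool goes at most 50 mm and 8.59 degrees, less where a joint would pass 70% of its speed; a pose out of reach is approached as far as the arm can. A call with a gripper value outside its range is refused whole. "jaw" is the opening in per cent of the stroke, from 0 (shut) to 100 (fully open), set as the call begins (left out, the last holds). The fingers move at their own pace and stop on an object; "grip_force" is the grip in N (left out, the last holds). Time passes only in rows, so rows that repeat a pose let the fingers close, or fill a call up. It gives the time, the measured TCP pose, the force, the opening and the grip force at its end, in the units of the state.
- manip.sense(): the state, without advancing time (a new reading comes with each control period).
- manip.snapshot(name): name is "scene" or "top" or "wrist"; returns a dict with "pixels" (384x512x3 uint8, blue, green, red), "fx", "fy", "cx", "cy" (pixels), "R" (3x3) and "t" (3): a world point X has camera coordinates R X + t; the wrist camera has in their place "mount" (4x4, takes a point from camera to tool coordinates, whose origin is the TCP and whose axes are the flange's). Camera axes: x right, y down, z forward; pixel columns grow to the right and rows downward; lengths in m; the calibration is good to about 2 mm. A picture is of the moment at which its call begins: read the wrist's pose just before it. There is no depth.
- manip.sign_off(): hands the job in; it is judged then, once.
The state is a dict: "t": time; "q": joint angles; "qd": joint speeds; "tau": joint torques, N m; "tcp_pos": TCP position; "tool_rot": TCP orientation; "force": force on the tool from outside, world axes, zero at the start; "ft_torque": the same for the moment, N m; "finger_gap": opening from 0.0 (shut) to 1.0 (fully open); "gripper_force": force on a finger pad.
Only numpy, scipy, OpenCV 4.12 (cv2) and the standard library are available. Lean on these libraries where they do the work, as an engineer would, in place of code of your own. Each camera call takes 0.05 s, during which the arm holds its last target. There are 200 camera calls.

### The job

The handbrake lever bolted to the garage bench stands up on its ratchet: park it. Press the tail of the ratchet pawl right down so that its nose comes out of the teeth and stays out, then push the lever down past its teeth onto its rubber stop, and finally press the nose end of the pawl back down, fully home in the teeth, so that the lever is locked. Do not pull the lever up any higher, and leave the jar, the bearing and the socket standing where they are.

Things in the scene. Friction and masses are not known exactly. Their poses are not given: they have to be found in the camera images.
- unit: The fixed handbrake unit: dark steel base plate 300 x 110 x 12 mm on the bench, with grey cheek plates up to 130 mm high. Origin on the bench surface directly below the lever's hinge; x points level along the way the lever reaches out, z up, y across. Pawl and lever both swing in its x-z plane (y = 0).
- lever_hinge (a point): The lever's hinge axis (along the unit's y), 70 mm above the bench, above the unit's origin. Does not move.
- lever (a joint): Lever angle above level, rad: about 0.54 to 0.66 at the start, 0 = level, resting on the rubber stop (hard end). The hinge is stiff, so the lever stays where it is left; freed, it takes about 4 to 6 N on the grip to push it down. Locked, it has only about 0.08 rad of play either way. The pawl drops into the teeth at about 0, 0.3 and 0.6 rad.
- lever_grip (a point): On the top of the lever's round black rubber grip (31 mm diameter, 130 mm long, from 125 to 255 mm from the hinge), 200 mm from the hinge along the lever and 15.5 mm to its upper side. Turns with the lever: x along the lever outwards, z square to it, up from its upper side. Ends about 86 mm above the bench when the lever is down.
- pawl (a joint): Pawl angle, rad: 0 = nose fully home in the teeth, up to 0.35 = tail right down (hard end); the nose is clear of the teeth above 0.1. Friction pivot: it stays where it is left, either way, and takes about 4 N on a pad to move, more (up to about 20 N) if the lever has been leant on and bears against its nose. The pawl is a steel rocker along the unit's x, pivoted 75 mm behind the lever's hinge and 122 mm above the bench, higher than all other parts behind the grip.
- pawl_tail (a point): Centre of the top of the pawl's tail pad, 32 x 32 mm, steel, 52 mm beyond the pawl's pivot on the side away from the lever; 148 mm above the bench when the nose is home, about 20 mm lower when the tail is right down. Turns with the pawl (z square to the pad, up).
- pawl_nose (a point): Centre of the top of the pawl's nose pad, 32 mm along the pawl x 24 mm across, steel, 55 mm from the pawl's pivot towards the lever, over the toothed sector; 148 mm above the bench when the nose is home, about 17 mm higher when the tail is right down. Turns with the pawl (z square to the pad, up).
- jar: Bystander, loose: amber glass jar 60 mm diameter, 70 mm high, near the unit; origin at the centre of its underside.
- bearing: Bystander, loose: steel bearing ring lying flat, 62 mm outside, 30 mm inside, 20 mm high; origin at the centre of its underside.
- socket: Bystander, loose: steel wrench socket standing upright, 28 mm diameter, 50 mm high; origin at the centre of its underside.

How it is judged:
By the outcome, as a careful person would: the job done as asked, in the order asked, and still so for the second after the job is handed in, with the robot touching nothing.
It also fails if it takes over 58 s, if anything falls off the work surface, if the arm or the gripper's body presses on something with over 40 N, if the wrist force passes 120 N, or if a joint passes its speed limit or range.

## Working session

There is one attempt and no reset: what is moved stays moved. The work goes in short steps, Python scripts to look and compute and a tool call to move; the robot and the scene stay as the last step left them, time stands still between calls to the robot, and variables do not carry over. Pictures are saved under pics/ and viewed, at most 10 in all, crops included, and the job is handed in when it is done.

Besides the shell and the picture viewer there is one more tool, called after "Request:" as name(argument=value, ...) on one line, values as JSON. step_arm: Moves the arm, as the interface text tells. Its arguments: {"type":"object","properties":{"commands":{"type":"array","items":{"type":"number"}},"jaw":{"type":"number"},"grip_force":{"type":"number"}},"required":["commands"]}

```bash
mkdir -p pics; python3 - <<'E'
from station import manip
import cv2,numpy as np
s=manip.sense();print(s['t'],s['tcp_pos'],s['tool_rot'],s['force'])
ims=[]
for n in("scene","top"):
    d=manip.snapshot(n);cv2.imwrite(f'pics/{n}0.png',d['pixels']);np.savez(f'{n}0.npz',**d)
    print(n,d['fx'],d['cx'],d['cy'],np.round(d['R'],3).tolist(),np.round(d['t'],3))
E
```

```text
0.0 [0.27464518 0.5606228  0.23034213] [ 2.25925291e-01  9.74144017e-01 -1.00520050e-03 -4.32198579e-04] [-0.8235946  -0.42156248  0.70534472]
scene 360.97331177023415 257.40648170218935 190.16137008299197 [[0.922, 0.386, -0.009], [0.32, -0.779, -0.539], [-0.215, 0.494, -0.842]] [-0.552 -0.173  0.944]
top 494.5746906020703 253.64004454203243 187.86765419473124 [[-0.004, -1.0, -0.016], [-0.985, 0.007, -0.173], [0.173, 0.015, -0.985]] [-0.023  0.64   1.105]
```

View pics/scene0.png

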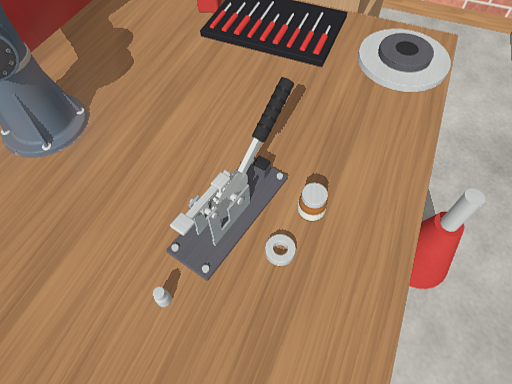

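View pics/top0.png

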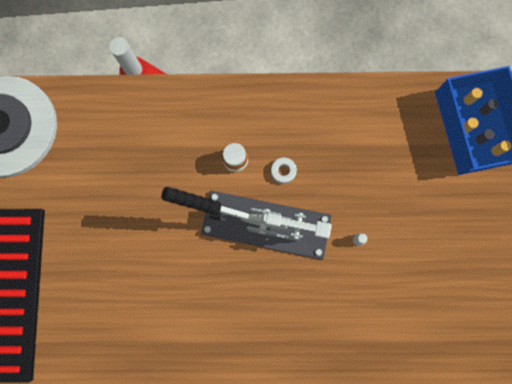

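```bash
cat > h.py <<'E'
import numpy as np,cv2
def ray(d,u,v):
    r=d['R'].T@np.array([(u-d['cx'])/d['fx'],(v-d['cy'])/d['fy'],1]);return -d['R'].T@d['t'],r
def plane(d,u,v,z):
    c,r=ray(d,u,v);return c+r*(z-c[2])/r[2]
def two(d1,p1,d2,p2):
    c1,r1=ray(d1,*p1);c2,r2=ray(d2,*p2)
    k=np.linalg.lstsq(np.c_[r1,-r2],c2-c1,rcond=None)[0]
    a,b=c1+k[0]*r1,c2+k[1]*r2;return (a+b)/2,np.linalg.norm(a-b)
def proj(d,X):
    p=d['R']@X+d['t'];return np.array([d['fx']*p[0]/p[2]+d['cx'],d['fy']*p[1]/p[2]+d['cy']])
E
python3 - <<'E'
import numpy as np,cv2
from h import *
t=np.load('top0.npz');s=np.load('scene0.npz')
a=cv2.resize(t['pixels'][170:270,150:350],None,fx=4,fy=4,interpolation=cv2.INTER_CUBIC)
cv2.imwrite('pics/tc.png',a)
b=cv2.resize(s['pixels'][70:280,155:305],None,fx=2.8,fy=2.8,interpolation=cv2.INTER_CUBIC);cv2.imwrite('pics/sc.png',b)
for p in [(214,196),(206,229),(318,252),(326,219)]:print(plane(t,*p,.014).round(4))
E
```

```text
[0.6282 0.0707 0.014 ]
[0.5481 0.0892 0.014 ]
[ 0.4919 -0.1777  0.014 ]
[ 0.5704 -0.199   0.014 ]
```

View pics/tc.png

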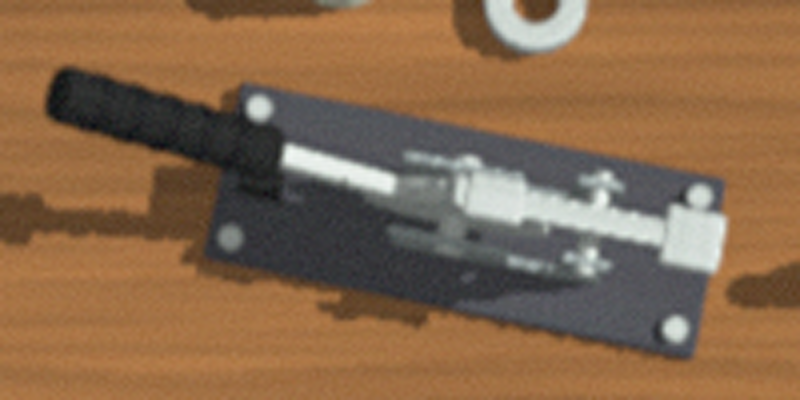

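View pics/sc.png

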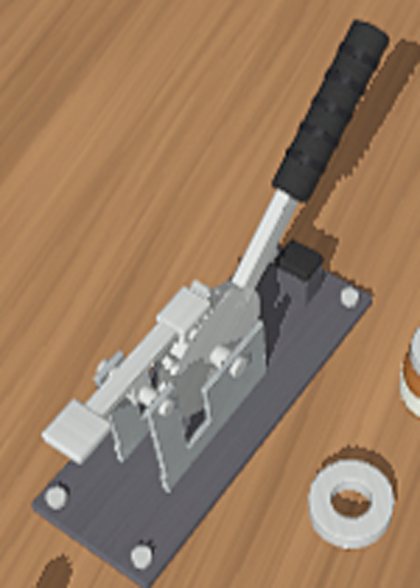

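```bash
python3 - <<'E'
from h import *
t=np.load('top0.npz');s=np.load('scene0.npz')
T=lambda u,v:((u+.5)/4-.5+150,(v+.5)/4-.5+170)
S=lambda u,v:((u+.5)/2.8-.5+155,(v+.5)/2.8-.5+70)
sc=np.array([plane(t,*T(*p),.014) for p in[(260,108),(231,237),(675,328),(699,194)]])
c=sc.mean(0);ax=(sc[0]+sc[1]-sc[2]-sc[3])[:2];ax/=np.linalg.norm(ax);yw=np.degrees(np.arctan2(ax[1],ax[0]))
print('plate',sc.round(4).tolist(),c,yw)
ta,no=plane(t,*T(692,237),.148),plane(t,*T(497,194),.148)
print('tail',ta,'nose',no,np.linalg.norm(ta-no),two(t,T(692,237),s,S(77,430)),two(t,T(497,194),s,S(185,308)))
d=(no-ta)[:2];print('yaw pads',np.degrees(np.arctan2(d[1],d[0])))
m=(ta+no)[:2]/2;a=d/np.linalg.norm(d);print('hinge est',m+a*73.5e-3,'lateral of plate c',(c[:2]-m)@np.array([-a[1],a[0]]),(c[:2]-m)@a)
for q,z in[((68,95),.2),((262,160),.15)]:print('grip',plane(t,*T(*q),z))
print(two(t,T(68,95),s,S(368,35)),two(t,T(262,160),s,S(293,190)))
for n,p,z in[('jar',(234,155),.07),('bear',(284,170),.02),('sock',(361,239),.05)]:print(n,plane(t,*p,z))
E
```

```text
plate [[0.6267, 0.0692, 0.014], [0.5484, 0.0859, 0.014], [0.4928, -0.1786, 0.014], [0.5726, -0.1952, 0.014]] [ 0.56011878 -0.05468354  0.014     ] 78.28276946070409
tail [ 0.53467398 -0.17370372  0.148     ] nose [ 0.55822511 -0.07061729  0.148     ] 0.10574246058507415 (array([ 0.5342375 , -0.17503594,  0.14389125]), np.float64(0.0023093442149407896)) (array([ 0.55761524, -0.0710466 ,  0.14857761]), np.float64(0.0014017895899444896))
yaw pads 77.13106381475075
hinge est [ 0.56281959 -0.05050667] lateral of plate c 0.00170268982843879 0.06882651968490243
grip [0.60475554 0.15007977 0.2       ]
grip [0.57704949 0.05482547 0.15      ]
(array([0.60135178, 0.14653842, 0.21582322]), np.float64(0.0017796641952909401)) (array([0.57952106, 0.05655615, 0.1382018 ]), np.float64(0.0021981103678186654))
jar [0.7163512  0.01920443 0.07      ]
bear [ 0.69009505 -0.09980664  0.02      ]
sock [ 0.5196258  -0.27349776  0.05      ]
```

Request:
step_arm(commands=[-0.028,-0.027,0,0,0,0,-0.056,-0.054,0,0,0,0,-0.084,-0.081,0,0,0,0,-0.112,-0.108,0,0,0,0,-0.14,-0.135,0,0,0,0,-0.168,-0.162,0,0,0,0,-0.196,-0.189,0,0,0,0,-0.224,-0.216,0,0,0,0,-0.252,-0.243,0,0,0,0,-0.28,-0.27,0,0,0,0], jaw=0)

```text
t: 1.1
tcp_pos: [0.4077, 0.194, 0.2312]
tool_rot: [0.226, 0.974, -0.0, -0.0]
force: [0.1, 0.2, -0.2]
finger_gap: -0.001
gripper_force: 0.0
```

```bash
cat > go.py <<'E'
import sys,numpy as np
from scipy.spatial.transform import Rotation as R
from station import manip
s=manip.sense();r=R.from_quat(s['tool_rot'])
tg=np.array([float(v) for v in sys.argv[1:4]]);yaw=np.radians(float(sys.argv[4]) if len(sys.argv)>4 else 77.7)
y=np.array([np.cos(yaw),np.sin(yaw),0]);z=np.array([0,0,-1.]);M=R.from_matrix(np.c_[np.cross(y,z),y,z])
print('t',s['t'],'tcp',s['tcp_pos'].round(4),'F',s['force'].round(1),'gap',s['finger_gap'])
print('shift',r.inv().apply(tg-s['tcp_pos']).round(4),'turn',np.degrees((r.inv()*M).as_rotvec()).round(2))
E
python3 go.py 0.534 -0.1745 0.185
```

```text
t 1.1 tcp [0.4077 0.194  0.2312] F [ 0.1  0.2 -0.2] gap -0.0012014644331947652
shift [-0.2756 -0.2753  0.0461] turn [-1.000e-02 -2.000e-02 -1.381e+01]
```

Request:
step_arm(commands=[-0.028,-0.028,0.005,0,0,-1.5,-0.056,-0.056,0.01,0,0,-3,-0.084,-0.084,0.015,0,0,-4.5,-0.112,-0.112,0.02,0,0,-6,-0.14,-0.14,0.025,0,0,-7.5,-0.168,-0.168,0.03,0,0,-9,-0.196,-0.196,0.035,0,0,-10.5,-0.224,-0.224,0.04,0,0,-12,-0.252,-0.252,0.045,0,0,-13.8,-0.2755,-0.2755,0.046,0,0,-13.8])

```text
t: 2.1
tcp_pos: [0.5338, -0.1751, 0.1843]
tool_rot: [0.108, 0.994, 0.0, -0.001]
force: [-0.4, -0.1, -0.1]
finger_gap: -0.003
gripper_force: 0.0
```

```bash
python3 go.py 0.534 -0.1745 0.155; python3 - <<'E'
from station import manip
import cv2,numpy as np
for n in("scene","top"):
    d=manip.snapshot(n);np.savez(f'{n}1.npz',**d)
    if n=="scene":a=cv2.resize(d['pixels'][100:260,120:300],(450,400),interpolation=2)
    else: b=cv2.resize(d['pixels'][180:280,250:350],(400,400),interpolation=2)
cv2.imwrite('pics/p1.png',np.hstack([a[:, :400],b]))
E
```

```text
t 2.1 tcp [ 0.5338 -0.1751  0.1843] F [-0.4 -0.1 -0.1] gap -0.0025230385107865485
shift [-0.0001  0.0006  0.0293] turn [ 0.02 -0.07 -0.05]
```

View pics/p1.png

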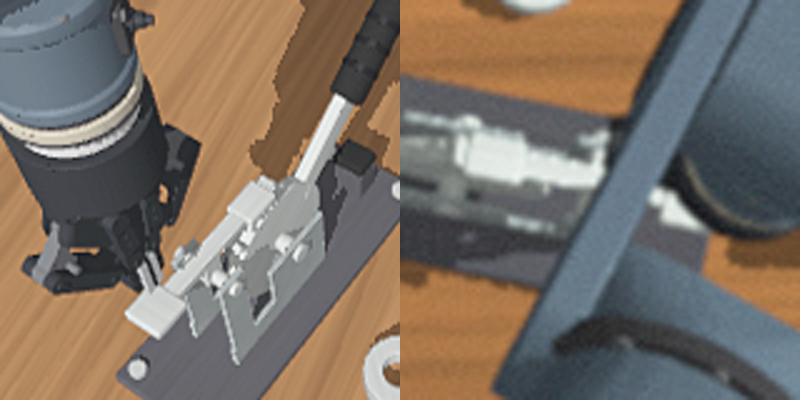

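Request:
step_arm(commands=[0,0,0.01,0,0,0,0,0,0.02,0,0,0,0,0,0.028,0,0,0,0,0,0.032,0,0,0,0,0,0.036,0,0,0,0,0,0.038,0,0,0,0,-0.001,0.04,0,0,0,0,-0.001,0.042,0,0,0,0,-0.002,0.044,0,0,0,0,-0.003,0.046,0,0,0])

```text
t: 3.2
tcp_pos: [0.5328, -0.1762, 0.1397]
tool_rot: [0.107, 0.994, -0.0, -0.0]
force: [-2.7, 0.8, 4.6]
finger_gap: -0.0
gripper_force: 2.3
```

Request:
step_arm(commands=[0,0,0.001,0,0,0,0,0,0.002,0,0,0,0,0,0.003,0,0,0,0,0,0.004,0,0,0,0,0,0.005,0,0,0,0,0,0.005,0,0,0,0,0,0.005,0,0,0,0,0,0.005,0,0,0,0,0,0.005,0,0,0,0,0,0.005,0,0,0])

```text
t: 4.2
tcp_pos: [0.5332, -0.1774, 0.1346]
tool_rot: [0.107, 0.994, -0.001, 0.0]
force: [-4.2, -4.1, 4.5]
finger_gap: 0.008
gripper_force: 3.0
```

Request:
step_arm(commands=[0,0,0.001,0,0,0,0,0,0.002,0,0,0,0,0,0.003,0,0,0,0,0,0.004,0,0,0,0,0,0.004,0,0,0,0,0,0.004,0,0,0,0,0,0.004,0,0,0,0,0,0.004,0,0,0,0,0,0.004,0,0,0,0,0,0.004,0,0,0])

```text
t: 5.2
tcp_pos: [0.5331, -0.178, 0.1315]
tool_rot: [0.107, 0.994, -0.002, 0.0]
force: [-5.5, -5.4, 10.3]
finger_gap: -0.001
gripper_force: 5.8
```

Request:
step_arm(commands=[0,0,0.001,0,0,0,0,0,0.002,0,0,0,0,0,0.003,0,0,0,0,0,0.003,0,0,0,0,0,0.003,0,0,0,0,0,0.003,0,0,0,0,0,0.003,0,0,0,0,0,0.003,0,0,0,0,0,0.003,0,0,0,0,0,0.003,0,0,0])

```text
t: 6.2
tcp_pos: [0.5332, -0.178, 0.1309]
tool_rot: [0.107, 0.994, -0.002, 0.001]
force: [-9.4, -2.9, 24.5]
finger_gap: -0.001
gripper_force: 12.6
```

Request:
step_arm(commands=[0,0,-0.01,0,0,0,0,0,-0.03,0,0,0,0,0,-0.05,0,0,0,0,0,-0.07,0,0,0,0,0,-0.09,0,0,0,-0.03,0,-0.11,0,0,0,-0.06,0,-0.13,0,0,0,-0.08,0,-0.14,0,0,0,-0.1,0,-0.14,0,0,0,-0.12,0,-0.14,0,0,0])

```text
t: 7.2
tcp_pos: [0.6521, -0.2012, 0.2672]
tool_rot: [0.107, 0.994, 0.001, 0.001]
force: [-0.2, 0.1, -0.4]
finger_gap: 0.003
gripper_force: 0.0
```

```bash
python3 go.py 0.592 0.1015 0.25; python3 - <<'E'
from station import manip
import cv2,numpy as np
for n in("scene","top"):
    d=manip.snapshot(n);np.savez(f'{n}2.npz',**d)
    if n=="scene":a=cv2.resize(d['pixels'][70:250,155:315],(533,600),interpolation=2)[:,:533]
    else: b=cv2.resize(d['pixels'][180:280,250:350],(266,266),interpolation=2)
c=np.zeros((600,799,3),np.uint8);c[:,:533]=a;c[:266,533:]=b
cv2.imwrite('pics/p2.png',c)
E
```

```text
t 7.2 tcp [ 0.6521 -0.2012  0.2672] F [-0.2  0.1 -0.4] gap 0.003492677669563744
shift [0.1232 0.2829 0.0174] turn [ 0.07  0.11 -0.  ]
```

View pics/p2.png

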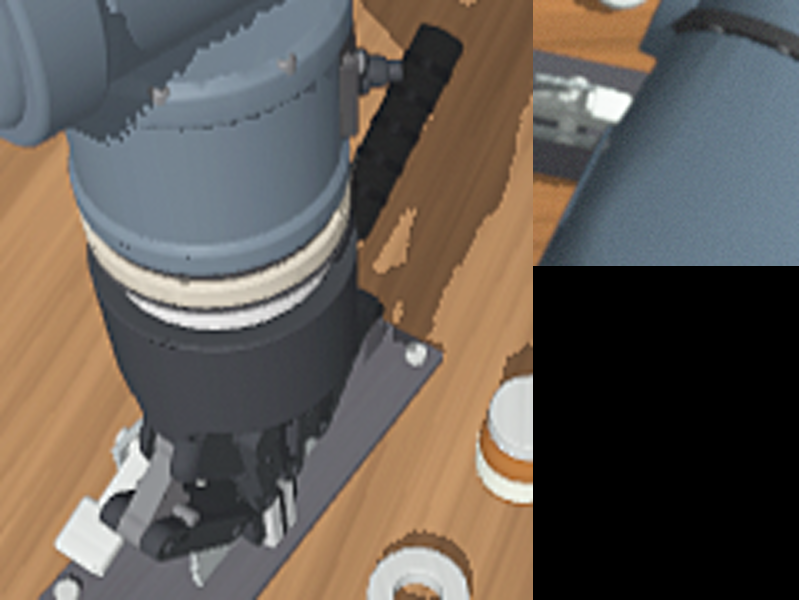

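Request:
step_arm(commands=[0.012,0.03,0,0,0,0,0.024,0.06,0,0,0,0,0.036,0.09,0,0,0,0,0.049,0.12,0,0,0,0,0.061,0.15,0,0,0,0,0.073,0.18,0,0,0,0,0.085,0.21,0,0,0,0,0.098,0.24,0,0,0,0,0.11,0.27,0,0,0,0,0.122,0.296,0.01,0,0,0])

```text
t: 8.3
tcp_pos: [0.594, 0.1156, 0.2581]
tool_rot: [0.107, 0.994, 0.001, 0.001]
force: [0.2, 0.8, 0.6]
finger_gap: -0.0
gripper_force: 0.0
```

```bash
python3 go.py 0.596 0.1145 0.214; python3 - <<'E'
from station import manip
import cv2,numpy as np
for n in("scene","top"):
    d=manip.snapshot(n);np.savez(f'{n}3.npz',**d)
    if n=="scene":a=cv2.resize(d['pixels'][70:250,155:315],(533,600),interpolation=2)[:,:533]
    else: b=cv2.resize(d['pixels'][180:280,250:350],(266,266),interpolation=2)
c=np.zeros((600,799,3),np.uint8);c[:,:533]=a;c[:266,533:]=b
cv2.imwrite('pics/p3.png',c)
E
```

```text
t 8.3 tcp [0.594  0.1156 0.2581] F [0.2 0.8 0.6] gap -0.0004756615897772538
shift [-0.0021 -0.0007  0.0441] turn [0.1  0.13 0.01]
```

View pics/p3.png

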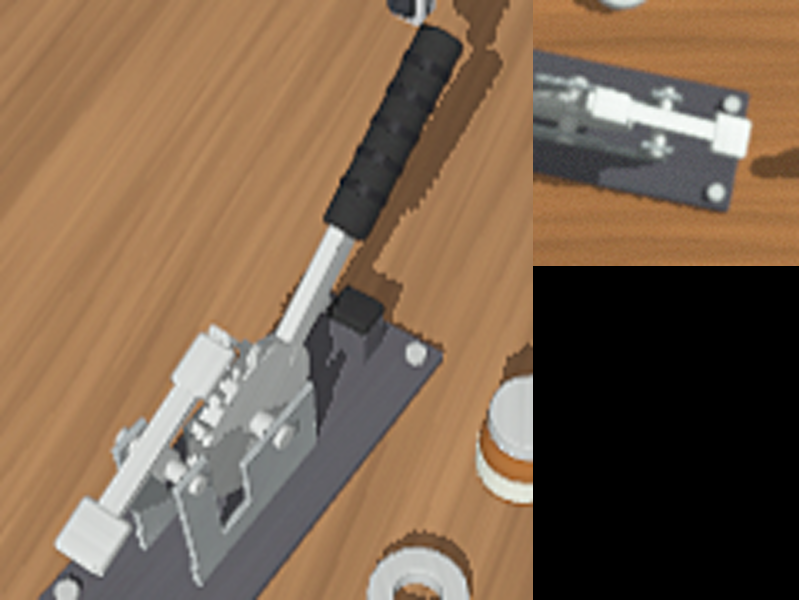

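Request:
step_arm(commands=[-0.002,0,0.015,0,0,0,-0.002,0,0.03,0,0,0,-0.002,0,0.037,0,0,0,-0.002,0,0.041,0,0,0,-0.002,0,0.045,0,0,0,-0.002,0.003,0.049,0,0,0,-0.002,0.006,0.053,0,0,0,-0.002,0.009,0.057,0,0,0,-0.002,0.011,0.061,0,0,0,-0.002,0.013,0.065,0,0,0])

```text
t: 9.4
tcp_pos: [0.5996, 0.1266, 0.1925]
tool_rot: [0.107, 0.994, 0.001, 0.001]
force: [-0.4, 0.0, 4.8]
finger_gap: -0.002
gripper_force: 2.1
```

```bash
python3 go.py 0.6008 0.1373 0.174
```

```text
t 9.4 tcp [0.5996 0.1266 0.1925] F [-0.4  0.   4.8] gap -0.0016668470960850327
shift [0.0012 0.0106 0.0185] turn [ 0.08  0.08 -0.02]
```

Request:
step_arm(commands=[0,0.003,0.004,0,0,0,0,0.005,0.008,0,0,0,0,0.007,0.012,0,0,0,0.001,0.009,0.016,0,0,0,0.001,0.011,0.02,0,0,0,0.001,0.013,0.024,0,0,0,0.001,0.015,0.028,0,0,0,0.001,0.017,0.032,0,0,0,0.001,0.018,0.036,0,0,0,0.001,0.02,0.04,0,0,0])

```text
t: 10.4
tcp_pos: [0.6023, 0.1455, 0.1519]
tool_rot: [0.107, 0.994, -0.0, -0.0]
force: [1.1, 0.4, 4.0]
finger_gap: -0.001
gripper_force: 2.1
```

Request:
step_arm(commands=[0,0.002,0.005,0,0,0,0,0.004,0.01,0,0,0,0,0.005,0.015,0,0,0,0,0.006,0.02,0,0,0,0,0.007,0.025,0,0,0,0,0.008,0.03,0,0,0,0,0.009,0.035,0,0,0,0,0.01,0.039,0,0,0,0,0.011,0.043,0,0,0,0,0.012,0.046,0,0,0])

```text
t: 11.4
tcp_pos: [0.6044, 0.157, 0.1057]
tool_rot: [0.107, 0.994, -0.0, -0.001]
force: [0.1, -0.4, 3.9]
finger_gap: 0.0
gripper_force: 2.0
```

Request:
step_arm(commands=[0,0.001,0.003,0,0,0,0,0.001,0.006,0,0,0,0,0.002,0.009,0,0,0,0,0.002,0.012,0,0,0,0,0.002,0.014,0,0,0,0,0.002,0.016,0,0,0,0,0.002,0.018,0,0,0,0,0.002,0.019,0,0,0,0,0.002,0.02,0,0,0,0,0.002,0.02,0,0,0])

```text
t: 12.4
tcp_pos: [0.605, 0.1595, 0.0861]
tool_rot: [0.107, 0.994, 0.0, -0.0]
force: [-0.8, 0.0, 3.1]
finger_gap: 0.0
gripper_force: 1.3
```

Request:
step_arm(commands=[0,0,0.001,0,0,0,0,0,0.001,0,0,0,0,0,0.002,0,0,0,0,0,0.002,0,0,0,0,0,0.002,0,0,0,0,0,0.002,0,0,0,0,0,0.002,0,0,0,0,0,0.002,0,0,0,0,0,0.002,0,0,0,0,0,0.002,0,0,0])

```text
t: 13.4
tcp_pos: [0.605, 0.1596, 0.0849]
tool_rot: [0.107, 0.994, 0.0, -0.0]
force: [-3.7, 0.5, 7.0]
finger_gap: -0.0
gripper_force: 3.4
```

Request:
step_arm(commands=[0,0,0.001,0,0,0,0,0,0.001,0,0,0,0,0,0.002,0,0,0,0,0,0.002,0,0,0,0,0,0.003,0,0,0,0,0,0.003,0,0,0,0,0,0.003,0,0,0,0,0,0.003,0,0,0,0,0,0.003,0,0,0,0,0,0.003,0,0,0])

```text
t: 14.4
tcp_pos: [0.6051, 0.1596, 0.0845]
tool_rot: [0.107, 0.994, 0.0, 0.0]
force: [-6.4, 0.2, 20.9]
finger_gap: -0.001
gripper_force: 10.2
```

Request:
step_arm(commands=[0,0,-0.02,0,0,0,0,0,-0.06,0,0,0,0,0,-0.1,0,0,0,0,-0.03,-0.13,0,0,0,0,-0.07,-0.13,0,0,0,0,-0.11,-0.13,0,0,0,0,-0.15,-0.13,0,0,0,0,-0.19,-0.13,0,0,0,-0.001,-0.22,-0.13,0,0,0,-0.002,-0.235,-0.12,0,0,0])

```text
t: 15.4
tcp_pos: [0.558, -0.0737, 0.2019]
tool_rot: [0.109, 0.994, -0.001, 0.002]
force: [-0.8, -0.1, 0.1]
finger_gap: -0.0
gripper_force: 0.0
```

```bash
python3 go.py 0.5575 -0.0705 0.148; python3 - <<'E'
from station import manip
import cv2,numpy as np
for n in("scene","top"):
    d=manip.snapshot(n);np.savez(f'{n}4.npz',**d)
    if n=="scene":a=cv2.resize(d['pixels'][70:250,155:315],(533,600),interpolation=2)[:,:533]
    else: b=cv2.resize(d['pixels'][160:260,150:350],(532,266),interpolation=2)[:,:266]
c=np.zeros((600,799,3),np.uint8);c[:,:533]=a;c[:266,533:]=b
cv2.imwrite('pics/p4.png',c)
E
```

```text
t 15.4 tcp [ 0.558  -0.0737  0.2019] F [-0.8 -0.1  0.1] gap -0.000421963494494566
shift [0.0014 0.003  0.0539] turn [-0.05  0.23 -0.17]
```

View pics/p4.png

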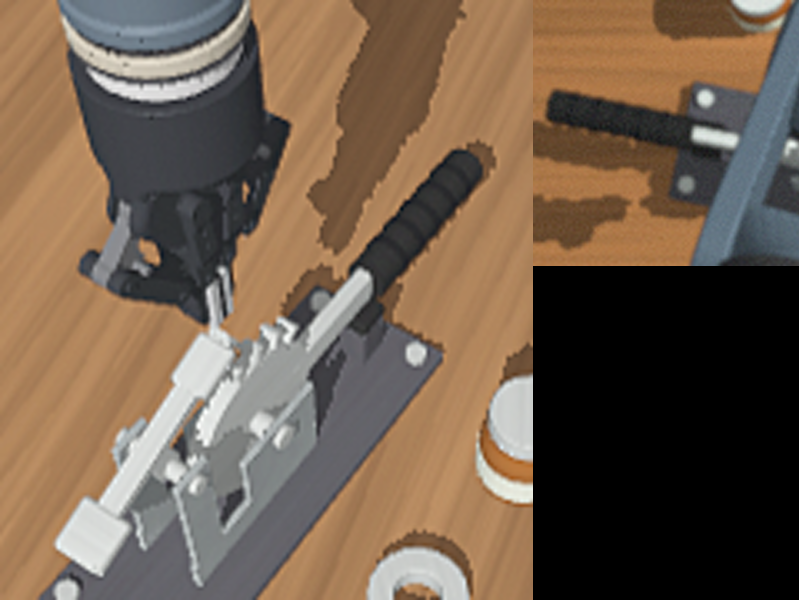

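Request:
step_arm(commands=[0.001,0.002,0.01,0,0,0,0.001,0.002,0.02,0,0,0,0.001,0.002,0.027,0,0,0,0.001,0.002,0.031,0,0,0,0.001,0.002,0.034,0,0,0,0.001,0.002,0.037,0,0,0,0.001,0.002,0.04,0,0,0,0.001,0.002,0.043,0,0,0,0.001,0.002,0.046,0,0,0,0.001,0.002,0.048,0,0,0])

```text
t: 16.5
tcp_pos: [0.5568, -0.0685, 0.1532]
tool_rot: [0.107, 0.994, 0.0, 0.0]
force: [0.4, 2.2, 4.9]
finger_gap: 0.003
gripper_force: 2.1
```

Request:
step_arm(commands=[0,0,0.001,0,0,0,0,0,0.002,0,0,0,0,0,0.003,0,0,0,0,0,0.004,0,0,0,0,0,0.005,0,0,0,0,0,0.006,0,0,0,0,0,0.007,0,0,0,0,0,0.007,0,0,0,0,0,0.007,0,0,0,0,0,0.007,0,0,0])

```text
t: 17.5
tcp_pos: [0.5567, -0.0684, 0.1478]
tool_rot: [0.107, 0.994, 0.0, 0.0]
force: [-0.6, 4.4, 13.1]
finger_gap: -0.005
gripper_force: 6.6
```

Request:
step_arm(commands=[0,0,0.001,0,0,0,0,0,0.001,0,0,0,0,0,0.002,0,0,0,0,0,0.002,0,0,0,0,0,0.003,0,0,0,0,0,0.003,0,0,0,0,0,0.003,0,0,0,0,0,0.003,0,0,0,0,0,0.003,0,0,0,0,0,0.003,0,0,0])

```text
t: 18.5
tcp_pos: [0.5568, -0.0684, 0.1474]
tool_rot: [0.107, 0.994, -0.0, 0.001]
force: [-5.2, 5.7, 28.8]
finger_gap: -0.001
gripper_force: 14.4
```

Hard end at z = 0.147: the nose is home. Withdraw and check.

Request:
step_arm(commands=[0,0,-0.01,0,0,0,0,0,-0.03,0,0,0,0,0,-0.06,0,0,0,0,0,-0.1,0,0,0,0.03,0,-0.12,0,0,0,0.06,0.03,-0.12,0,0,0,0.09,0.06,-0.12,0,0,0,0.11,0.09,-0.12,0,0,0,0.12,0.12,-0.12,0,0,0,0.13,0.15,-0.12,0,0,0])

```text
t: 19.5
tcp_pos: [0.4603, 0.106, 0.2626]
tool_rot: [0.107, 0.994, -0.001, -0.001]
force: [0.9, -0.4, 0.3]
finger_gap: 0.0
gripper_force: 0.0
```

```bash
python3 - <<'E'
from station import manip
import cv2,numpy as np
for n in("scene","top"):
    d=manip.snapshot(n);np.savez(f'{n}5.npz',**d)
    if n=="scene":a=cv2.resize(d['pixels'][100:310,145:335],(543,600),interpolation=2)[:,:533]
    else: b=cv2.resize(d['pixels'][140:280,200:380],(266,207),interpolation=2)
c=np.zeros((600,799,3),np.uint8);c[:,:533]=a;c[:207,533:]=b
cv2.imwrite('pics/p5.png',c)
E
```

```text
(no output)
```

View pics/p5.png

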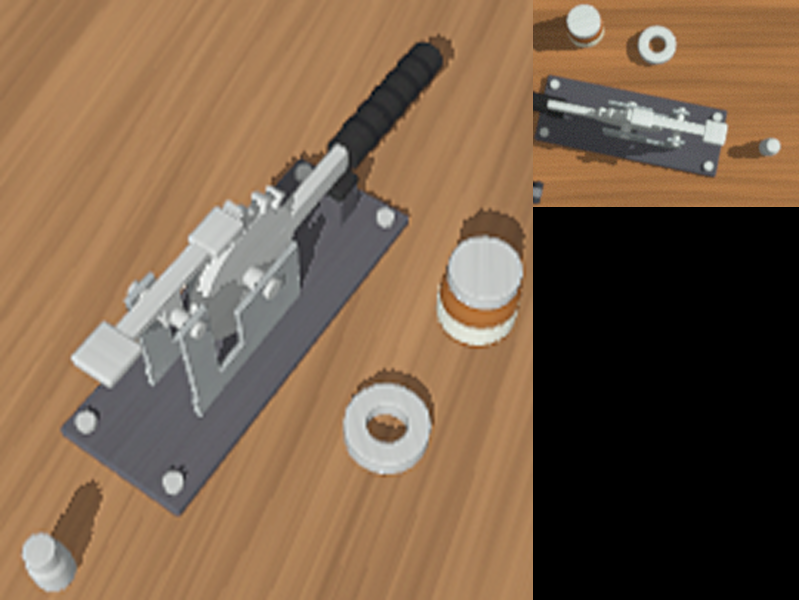

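The picture shows the lever level on its stop. The tail pad is back at scene pixel (182, 223), the same as at the start, so the nose is home. The bystanders are standing.

```bash
python3 -c "
from station import manip
print(manip.sign_off())"
```

```text
the job is handed in; nothing more can be done
None
```

The handbrake is parked and handed in: the lever is down on its rubber stop, the pawl nose is pressed home in the teeth, and the jar, bearing and socket still stand, after about 20 s of robot time.

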